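# Return the specimen mounts to their job trays

## Robot

A 6-joint arm with a two-finger parallel gripper is mounted at the origin on the work surface. World frame = base frame: x ahead of the robot, y to its left, z up, the work surface at z = 0. Lengths are in m, angles in rad, forces in N, time in s.
With the tool pointing down it reaches from about 0.25 to 0.775 m from the base axis. Payload 4 kg.
Tool frame: the origin (TCP) lies between the finger pads; the fingertips stand 14 mm ahead of it and the grasp point (between the pads) lies 5 mm behind it (tip_reach is the distance from the TCP to the fingertips, in m); z points along the fingers, y is the line along which they close (so a half turn about z gives the same grasp; the last joint's range is limited). The gripper opens to 94 mm and grips with 3 to 60 N. Pads are 16 mm wide; open, the fingers measure 119 mm over their backs; the gripper's body (75 mm by 177 mm) begins 78 mm behind the grasp point.
Start: joints at [-1.386, 0.087, 1.371, -0, 1.684, -0.103], TCP at [0.156, -0.527, 0.22] pointing down, gripper open.
Joint ranges: [-3.1, 3.1], [-0.76, 2.03], [0.27, 2.55], [-1.08, 4.22], [0.17, 2.65], [-2.57, 2.57]. Speed limits (rad/s): [2.79, 2.79, 3.14, 3.14, 3.14, 3.14].

## Interface

Orientations are given as [roll, pitch, yaw] about the fixed x, y, z axes, in that order (R = Rz(yaw) Ry(pitch) Rx(roll)).
In Python, from bench import * gives the robot as it stands. The module is installed in compiled form; this text tells all that it offers.
- The arm moves only by the tool servo_tool, never from a script. Its argument "targets" is a list of rows, each a list of 4 numbers: the shift along the tool's x, y, z in cm, then the turn about the tool's z in degrees. A call has 1 to 8 rows; each row is the pose to reach, as a shift and turn from the pose commanded when the call began, along the tool's axes at that moment; what a row does not reach only later rows make up. A row lasts 1/8 s, in which the tool goes at most 62.5 mm and 10.7 degrees, less where a joint would pass 70% of its speed; a pose out of reach is approached as far as the arm can. A call with a gripper value outside its range is refused whole. "claw" is the closure in counts, from 0 (fully open) to 255 (shut), set as the call begins (left out, the last holds). The fingers move at their own pace and stop on an object; the grip force is fixed at half the most. Time passes only in rows, so rows that repeat a pose let the fingers close. It gives the time, the measured TCP pose, the force, the opening and the grip force at its end, in the units of the state.
- get_obs(): the state, without advancing time (a new reading comes with each control period).
- snapshot(name): name is "scene" or "top"; returns the picture (420x560x3 uint8, blue, green, red); there is no depth.
- camera_model(name): a dict with "camera_matrix" (3x3 intrinsics, pixels), "camera_from_world" (4x4, takes a point from world to camera coordinates). Camera axes: x right, y up, looking along -z (the intrinsics and any distortion apply to the point x, -y, -z); pixel columns grow to the right and rows downward; lengths in m; the calibration is good to about 2 mm. A picture is of the moment at which its call begins. camera_model takes no time and is no camera call.
- close_job(): hands the job in; it is judged then, once.
The state is a dict: "time": time; "joint_positions": joint angles; "qvel": joint speeds; "joint_torque": joint torques, N m; "tool_pos": TCP position; "ee_rot": TCP orientation; "wrist_force": force on the tool from outside, world axes, zero at the start; "wrist_torque": the same for the moment, N m; "width": finger opening in m; "finger_force": force on a finger pad.
Only numpy, scipy, OpenCV 4.12 (cv2) and the standard library are available. Lean on these libraries where they do the work, as an engineer would, in place of code of your own. Each camera call takes 0.05 s, during which the arm holds its last target. There are 200 camera calls.

## Task

Return each of the black resin specimen mounts to its job tray: the one that holds an offcut of the same bar, with the same cross-section as the metal in the mount's face. Set each down gently, without dropping it, flat on the floor of the tray's empty compartment with its polished face up. The mount with three wires has no tray here: leave it and the amber bottle standing where they are, and do not push the trays about.

Things in the scene. Friction and masses are not known exactly. Their poses are not given: they have to be found in the camera images.
- mount_tube: Loose specimen mount: upright black resin disc, 50 mm diameter, 25 mm tall, about 90 g, polished face up; the metal in that face is the section of a round tube: a steel ring 38 mm outside, 23 mm bore. Origin: centre of its underside; z up when it stands face up. Round, so any grasp direction serves; the metal is flush.
- mount_square: Loose specimen mount: upright black resin disc, 50 mm diameter, 25 mm tall, about 90 g, polished face up; the metal in that face is the section of a solid square bar, 28 x 28 mm. Origin: centre of its underside; z up when it stands face up. Round, so any grasp direction serves; the metal is flush.
- mount_flat: Loose specimen mount: upright black resin disc, 50 mm diameter, 25 mm tall, about 90 g, polished face up; the metal in that face is the section of a flat bar: a steel strip 11 x 40 mm. Origin: centre of its underside; z up when it stands face up. Round, so any grasp direction serves; the metal is flush.
- mount_angle: Loose specimen mount: upright black resin disc, 50 mm diameter, 25 mm tall, about 90 g, polished face up; the metal in that face is the section of an angle bar: a steel L, legs 34 mm long and 9 mm thick. Origin: centre of its underside; z up when it stands face up. Round, so any grasp direction serves; the metal is flush.
- tray_tube: Loose grey 2-part tray, 0.7 kg, 161 (x) x 86 (y) mm, rims 16 mm high, floor and walls 3 mm thick. Origin: underside, below the centre of the EMPTY compartment (inside 76 x 80 mm). 79 mm from it along the tray's +x, in the black-lined compartment, stands a fixed offcut, top 40 mm above the bench: a round tube: a steel ring 38 mm outside, 23 mm bore. z up.
- tray_square: Loose grey 2-part tray, 0.7 kg, 161 (x) x 86 (y) mm, rims 16 mm high, floor and walls 3 mm thick. Origin: underside, below the centre of the EMPTY compartment (inside 76 x 80 mm). 79 mm from it along the tray's +x, in the black-lined compartment, stands a fixed offcut, top 40 mm above the bench: a solid square bar, 28 x 28 mm. z up.
- tray_flat: Loose grey 2-part tray, 0.7 kg, 161 (x) x 86 (y) mm, rims 16 mm high, floor and walls 3 mm thick. Origin: underside, below the centre of the EMPTY compartment (inside 76 x 80 mm). 79 mm from it along the tray's +x, in the black-lined compartment, stands a fixed offcut, top 40 mm above the bench: a flat bar: a steel strip 11 x 40 mm. z up.
- tray_angle: Loose grey 2-part tray, 0.7 kg, 161 (x) x 86 (y) mm, rims 16 mm high, floor and walls 3 mm thick. Origin: underside, below the centre of the EMPTY compartment (inside 76 x 80 mm). 79 mm from it along the tray's +x, in the black-lined compartment, stands a fixed offcut, top 40 mm above the bench: an angle bar: a steel L, legs 34 mm long and 9 mm thick. z up.
- mount_wires: Specimen mount of the same size (50 mm diameter, 25 mm tall) with the round ends of three 10 mm wires in its face. It has no tray here: leave it. Origin: centre of its underside.
- bottle: Amber bottle with a black cap and a paper label, 48 mm diameter, 105 mm tall, standing at the left of the work: leave it. Origin: centre of its underside.
Things that resemble listed ones, but are neither listed nor needed, are in the scene too. What is shaped like the mount_tube but pink is not meant.

How it is judged:
At the end, for the whole second after the job is handed in: The four mounts stand flat (0.1 rad), face up, on the floor of the empty compartment of the tray with the same section (15 mm along, 17 mm across), released and at rest; trays upright and within 30 mm, the three-wire mount and the bottle within 20 mm, of where they stood (x of mount_tube in the frame of tray_tube between -0.015 and 0.015 m and y of mount_tube in the frame of tray_tube between -0.017 and 0.017 m and z of mount_tube in the frame of tray_tube between 0.001 and 0.006 m and angle between each of mount_tube, mount_square, mount_flat, mount_angle, mount_wires, bottle's own z axis and vertical below 0.1 rad and linear speed of each of mount_tube, mount_square, mount_flat, mount_angle below 0.02 m/s and angle between each of tray_tube, tray_square, tray_flat, tray_angle's own z axis and vertical below 0.06 rad and distance of each of tray_tube, tray_square, tray_flat, tray_angle from where it was at the start of the episode below 0.03 m and x of mount_square in the frame of tray_square between -0.015 and 0.015 m and y of mount_square in the frame of tray_square between -0.017 and 0.017 m and z of mount_square in the frame of tray_square between 0.001 and 0.006 m and x of mount_flat in the frame of tray_flat between -0.015 and 0.015 m and y of mount_flat in the frame of tray_flat between -0.017 and 0.017 m and z of mount_flat in the frame of tray_flat between 0.001 and 0.006 m and x of mount_angle in the frame of tray_angle between -0.015 and 0.015 m and y of mount_angle in the frame of tray_angle between -0.017 and 0.017 m and z of mount_angle in the frame of tray_angle between 0.001 and 0.006 m and distance of each of mount_wires, bottle from where it was at the start of the episode below 0.02 m); the robot touches nothing.
It fails at once if a mount is dropped: it falls free of the fingers, faster than 0.6 m/s (about 18 mm of fall) ((linear speed of mount_tube above 0.6 m/s and contact force between mount_tube and the fingers below 0.01 N) or (linear speed of mount_square above 0.6 m/s and contact force between mount_square and the fingers below 0.01 N) or (linear speed of mount_flat above 0.6 m/s and contact force between mount_flat and the fingers below 0.01 N) or (linear speed of mount_angle above 0.6 m/s and contact force between mount_angle and the fingers below 0.01 N)).
It fails at once if a tray is shoved more than 30 mm (distance of any of tray_tube, tray_square, tray_flat, tray_angle from where it was at the start of the episode above 0.03 m).
It fails at once if the three-wire mount or the bottle is moved more than 20 mm (distance of any of mount_wires, bottle from where it was at the start of the episode above 0.02 m).
It also fails if it takes over 112 s, if anything falls off the work surface, if the arm or the gripper's body presses on something with over 40 N, if the wrist force passes 120 N, or if a joint passes its speed limit or range.

## Working session

There is one attempt and no reset: what is moved stays moved. The work goes in short steps, Python scripts to look and compute and a tool call to move; the robot and the scene stay as the last step left them, time stands still between calls to the robot, and variables do not carry over. Pictures are saved under pics/ and viewed, at most 14 in all, crops included, and the job is handed in when it is done.

Besides the shell and the picture viewer there is one more tool, called after "Emit:" by a JSON object that holds its "api" and its "payload", one argument or row to a line. servo_tool: Moves the arm, as the interface text tells. Its arguments: {"type":"object","properties":{"targets":{"type":"array"},"claw":{"type":"number"}},"required":["targets"]}

```bash
mkdir -p pics; python3 - <<'E'
from bench import *
import cv2
for n in ("top","scene"):
    cv2.imwrite(f"pics/{n}0.png",snapshot(n)); m=camera_model(n); print(n,m)
o=get_obs(); print(o)
E
```

```text
top {'camera_matrix': array([[524.28523432,   0.        , 283.66009473],
       [  0.        , 524.28523432, 204.68725401],
       [  0.        ,   0.        ,   1.        ]]), 'camera_from_world': array([[ 0.02650422, -0.99950816, -0.01676193,  0.08207807],
       [ 0.99870154,  0.02574563,  0.04395911, -0.47907523],
       [-0.04350594, -0.01790526,  0.9988927 , -1.37242529],
       [ 0.        ,  0.        ,  0.        ,  1.        ]])}
scene {'camera_matrix': array([[543.40398744,   0.        , 274.58571574],
       [  0.        , 543.40398744, 207.04922   ],
       [  0.        ,   0.        ,   1.        ]]), 'camera_from_world': array([[ 0.72834257,  0.68516613,  0.00802895, -0.39134697],
       [-0.58302436,  0.61352299,  0.5326088 ,  0.21259305],
       [ 0.35999956, -0.39260273,  0.84632346, -1.48700184],
       [ 0.        ,  0.        ,  0.        ,  1.        ]])}
{'time': 0.1, 'joint_positions': array([-1.38610806e+00,  8.78839768e-02,  1.37208568e+00,  5.06305149e-06,
        1.68360340e+00, -1.03113656e-01]), 'qvel': array([ 0.00023768, -0.00137278, -0.00446379, -0.00113476, -0.00070554,
       -0.00129824]), 'joint_torque': array([ 1.34020214e-03, -3.41254628e+01, -3.03301156e+01,  7.20328954e-02,
        3.04137950e-02, -9.02491138e-05]), 'tool_pos': array([ 0.15601928, -0.5269233 ,  0.21842847]), 'ee_rot': array([-3.13962328e+00, -2.08850434e-04,  2.87802287e-01]), 'wrist_force': array([ 0.1183795 , -1.25460906,  0.54382967]), 'wrist_torque': array([0.00449829, 0.01752058, 0.05167703]), 'finger_force': 0.0, 'width': 0.09393634245831782}
```

View pics/top0.png

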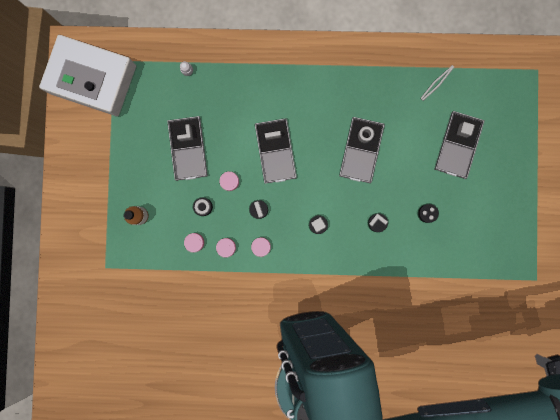

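View pics/scene0.png

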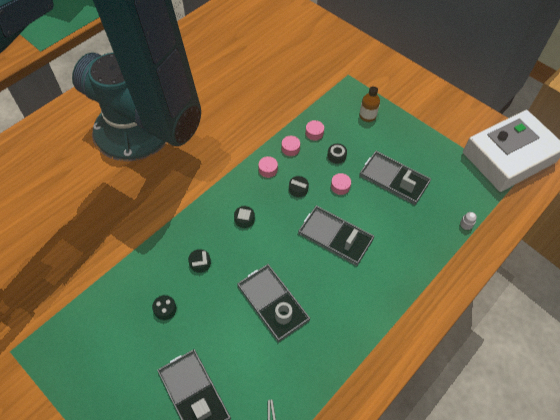

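The top picture shows five black mounts: ring (203,207), strip (259,209), square (318,224), L (378,222) and three wires (428,213). The three pink ones at the bottom and the one at (229,181) are not wanted. Trays: L (188,148), strip (277,151), ring (362,150), square (459,145). The bottle is at (135,214). Next I'll measure these and check the choice in a crop.

```bash
cat > h.py <<'E'
from bench import *
import cv2, numpy as np
def cast(px,z,n="top"):
    m=camera_model(n); K=m["camera_matrix"]; T=m["camera_from_world"]
    R,t=T[:3,:3],T[:3,3]; c=-R.T@t
    d=np.linalg.inv(K)@[px[0],px[1],1]; d=R.T@[d[0],-d[1],-d[2]]
    return c+d*(z-c[2])/d[2]
def go(x,y,z,yaw):
    "cm/deg shift in tool axes from the measured pose to the wanted one"
    o=get_obs(); p=o["tool_pos"]; w=o["ee_rot"][2]
    d=np.array([x,y,z])-p; c,s=np.cos(w),np.sin(w)
    turn=-np.degrees((yaw-w+np.pi/2)%np.pi-np.pi/2)
    print("go",np.round([100*(c*d[0]+s*d[1]),100*(s*d[0]-c*d[1]),-100*d[2],turn],2),"t",o["time"],"pos",p.round(4),"yaw",round(w,3),"width",o["width"].round(4),"F",o["wrist_force"].round(1))
E
python3 - <<'E'
from h import *
im=snapshot("top"); g=im.astype(int)
green=(g[...,1]-g[...,2]>25)
obj=(~green).astype(np.uint8); obj[:70]=0; obj[262:]=0; obj[:,:112]=0; obj[:,530:]=0
n,l,st,ce=cv2.connectedComponentsWithStats(obj,connectivity=4)
for i in range(1,n):
    if st[i,4]<80: continue
    m=(l==i); col=im[m].mean(0).round()
    k=np.argwhere(m)[:,::-1].astype(np.float32); r=cv2.minAreaRect(k)
    print(st[i],np.round(r[0],1),np.round(r[1],1),round(r[2],1),col, end=" ")
    if st[i,4]<600: print("mount",cast(r[0],.0125)[:2].round(4))
    else:
        pts=cv2.boxPoints(r); W=np.array([cast(p,.013)[:2] for p in pts])
        o=W.mean(0); e=sorted([(np.linalg.norm(W[1]-W[0]),*(W[1]-W[0])),(np.linalg.norm(W[2]-W[1]),*(W[2]-W[1]))])
        gm=m&(g.min(2)>95)&(np.indices(m.shape)[0]>st[i,1]+st[i,3]*.45)
        q=np.argwhere(gm)[:,::-1].astype(np.float32); rr=cv2.minAreaRect(q)
        v=np.array(e[1][1:]); v*=np.sign(v[0])/e[1][0]
        print("tray size",round(e[0][0],3),round(e[1][0],3),"yaw",round(np.arctan2(v[1],v[0]),3),"origin",(o-.0395*v).round(4),"floor",cast(rr[0],.003)[:2].round(4),np.round(rr[1],1))
cv2.imwrite("pics/crop.png",cv2.resize(im[105:262,115:495],None,fx=2.1,fy=2.1,interpolation=2))
E
```

```text
[112  70  24  46 715] [123.5  92.5] [45. 23.] 90.0 [131. 132. 134.] tray size 0.062 0.122 yaw 0.039 origin [0.7265 0.5293] floor [0.7394 0.556 ] [24.  6.]
[421  70  31  31 192] [435.5  84. ] [ 6.4 41.7] 45.0 [149. 153. 151.] mount [ 0.8072 -0.2994]
[ 434  111   51   68 2141] [459.  144.6] [34.6 62.2] 16.8 [100.  99. 102.] tray size 0.091 0.165 yaw -0.276 origin [ 0.6091 -0.3523] floor [ 0.618  -0.3594] [33.1 38.8]
[ 167  116   41   65 2048] [187.1 148.2] [61.6 33.5] 82.7 [100.  99. 102.] tray size 0.089 0.165 yaw 0.16 origin [0.5815 0.3488] floor [0.5862 0.3531] [35.1 32.1]
[ 339  117   46   66 2070] [361.5 149.9] [33.6 62.2] 12.7 [104. 103. 105.] tray size 0.089 0.165 yaw -0.198 origin [ 0.5882 -0.0995] floor [ 0.596  -0.1024] [33.2 37.6]
[ 255  118   42   66 2030] [275.3 150.8] [61.5 33.2] 80.5 [102. 101. 103.] tray size 0.088 0.164 yaw 0.19 origin [0.5804 0.1131] floor [0.5868 0.115 ] [36.  32.7]
[219 171  21  20 326] [229.  180.5] [19. 20.] 90.0 [168. 149. 189.] mount [0.537  0.2409]
[193 197  20  19 299] [202.5 206. ] [18. 19.] 90.0 [ 99. 100. 100.] mount [0.4677 0.3089]
[249 200  19  19 288] [258. 209.] [18. 18.] 90.0 [82. 82. 82.] mount [0.4636 0.1619]
[418 204  21  19 323] [428. 213.] [18. 20.] 90.0 [60. 59. 59.] mount [ 0.4647 -0.2845]
[123 206  26  19 398] [135.5 215. ] [18. 25.] 90.0 [52. 69. 88.] mount [0.4393 0.4859]
[368 213  20  19 303] [377.5 222. ] [18. 19.] 90.0 [85. 85. 85.] mount [ 0.4376 -0.1529]
[309 215  19  19 288] [318. 224.] [18. 18.] 90.0 [108. 109. 109.] mount [0.4282 0.0029]
[184 233  21  20 337] [194.  242.5] [19. 20.] 90.0 [165. 147. 186.] mount [0.3709 0.3282]
[251 237  20  20 322] [260.5 246.5] [19. 19.] 90.0 [172. 154. 191.] mount [0.3651 0.1525]
[216 238  21  20 326] [226.  247.5] [20. 19.] 0.0 [170. 151. 190.] mount [0.36   0.2433]
```

View pics/crop.png

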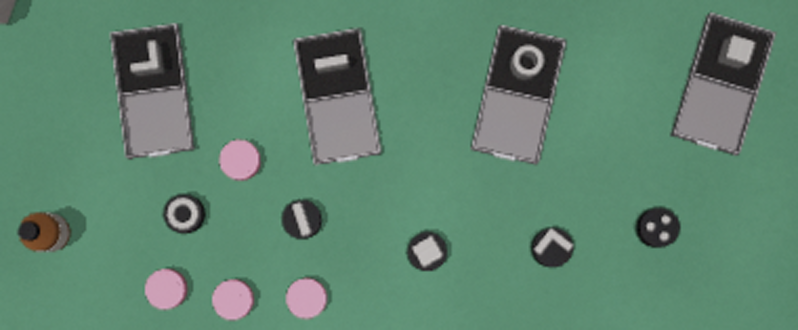

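Choice confirmed by the crop: ring, strip, square and L mounts. The look-alikes are the pink discs and the three-wire mount, all left alone. I'll start with the L mount.

```bash
python3 -c "
from h import *
go(.4376,-.1529,.12,.16)"
```

```text
Traceback (most recent call last):
  File "h.py", line 13, in go
    print("go",np.round([100*(c*d[0]+s*d[1]),100*(s*d[0]-c*d[1]),-100*d[2],turn],2),"t",o["time"],"pos",p.round(4),"yaw",round(w,3),"width",o["width"].round(4),"F",o["wrist_force"].round(1))
                                                                                                                                            ^^^^^^^^^^^^^^^^
AttributeError: 'float' object has no attribute 'round'
```

```bash
sed -i 's/o\["width"\].round(4)/round(o["width"],4)/' h.py; python3 -c "
from h import *
go(.4376,-.1529,.12,.16)"
```

```text
go [ 37.62 -27.88   9.86   7.32] t 0.15 pos [ 0.156  -0.527   0.2186] yaw 0.288 width 0.0939 F [-0.5 -0.  -0.1]
```

Emit:
{"api": "servo_tool", "payload": {
  "targets": [
    [4,-3,0,1],
    [9,-7,0,2],
    [14,-10.5,1,3],
    [19,-14,3,4],
    [24,-18,5,5],
    [29,-21.5,7,6],
    [34,-25,9,7],
    [37.6,-27.9,9.9,7.3]
  ]
}}

```text
time: 1.15
tool_pos: [0.4379, -0.1511, 0.1193]
ee_rot: [-3.141, 0.001, 0.16]
wrist_force: [-0.3, -1.9, 0.7]
width: 0.0937
finger_force: 0.0
```

```bash
python3 -c "
from h import *
go(.4376,-.1529,.028,.16)"
```

```text
go [-0.05  0.17  9.13  0.02] t 1.15 pos [ 0.4379 -0.1511  0.1193] yaw 0.16 width 0.0937 F [-0.3 -1.9  0.7]
```

Emit:
{"api": "servo_tool", "payload": {
  "targets": [
    [0,0.1,3,0],
    [0,0.1,6,0],
    [0,0.1,8,0],
    [0,0.1,9.1,0],
    [0,0.1,9.1,0]
  ]
}}

```text
time: 1.78
tool_pos: [0.437, -0.1539, 0.0288]
ee_rot: [-3.141, 0.001, 0.16]
wrist_force: [-0.2, 0.5, 0.2]
width: 0.0942
finger_force: 0.0
```

Emit:
{"api": "servo_tool", "payload": {
  "targets": [
    [0,0,0,0],
    [0,0,0,0],
    [0,0,0,0],
    [0,0,0,0],
    [0,0,0,0],
    [0,0,0,0]
  ],
  "claw": 255
}}

```text
time: 2.52
tool_pos: [0.4377, -0.154, 0.0296]
ee_rot: [-3.142, -0.0, 0.16]
wrist_force: [0.5, 1.1, 1.0]
width: 0.049
finger_force: 30.0
```

```bash
python3 -c "
from h import *
go(.5815,.349,.12,.16)"
```

```text
go [ 2.223e+01 -4.736e+01 -9.040e+00  2.000e-02] t 2.525 pos [ 0.4377 -0.154   0.0296] yaw 0.16 width 0.049 F [0.5 1.1 1. ]
```

Emit:
{"api": "servo_tool", "payload": {
  "targets": [
    [0,0,-3,0],
    [0,0,-7,0],
    [1,-3,-10,0],
    [3,-7,-10,0],
    [5,-11,-10,0],
    [7.5,-16,-10,0],
    [10,-21,-10,0],
    [12,-26,-10,0]
  ]
}}

```text
time: 3.52
tool_pos: [0.5149, 0.1233, 0.1291]
ee_rot: [3.141, 0.0, 0.16]
wrist_force: [1.3, 0.2, -0.5]
width: 0.0488
finger_force: 30.0
```

Emit:
{"api": "servo_tool", "payload": {
  "targets": [
    [2,-4.3,0,0],
    [4,-8.6,0,0],
    [6,-12.5,0,0],
    [8,-16.5,0,0],
    [9.4,-19.8,0,0],
    [10.2,-21.3,0,0],
    [10.2,-21.3,0,0]
  ]
}}

```text
time: 4.4
tool_pos: [0.581, 0.3491, 0.1282]
ee_rot: [3.141, 0.001, 0.162]
wrist_force: [-0.0, 0.5, -1.2]
width: 0.0492
finger_force: 30.0
```

```bash
python3 -c "
from h import *
go(.5815,.349,.033,.16)"
```

```text
go [0.05 0.02 9.52 0.12] t 4.4 pos [0.581  0.3491 0.1282] yaw 0.162 width 0.0492 F [-0.   0.5 -1.2]
```

Emit:
{"api": "servo_tool", "payload": {
  "targets": [
    [0,0,3,0],
    [0,0,6,0],
    [0,0,8,0],
    [0,0,9,0],
    [0,0,9.3,0],
    [0,0,9.5,0],
    [0,0,9.5,0]
  ]
}}

```text
time: 5.28
tool_pos: [0.5818, 0.3485, 0.0355]
ee_rot: [-3.141, -0.002, 0.16]
wrist_force: [-0.4, 0.3, -1.2]
width: 0.0494
finger_force: 30.0
```

Emit:
{"api": "servo_tool", "payload": {
  "targets": [
    [0,0,0.1,0],
    [0,0,0.2,0],
    [0,0,0.2,0]
  ]
}}

```text
time: 5.65
tool_pos: [0.5814, 0.3484, 0.0327]
ee_rot: [-3.141, -0.001, 0.16]
wrist_force: [0.8, -0.2, 0.4]
width: 0.0492
finger_force: 30.0
```

Emit:
{"api": "servo_tool", "payload": {
  "targets": [
    [0,0,0,0],
    [0,0,0,0],
    [0,0,0,0],
    [0,0,0,0]
  ],
  "claw": 65
}}

```text
time: 6.15
tool_pos: [0.5812, 0.3482, 0.0324]
ee_rot: [3.142, 0.0, 0.16]
wrist_force: [-0.1, -0.2, 0.8]
width: 0.0701
finger_force: 0.0
```

Emit:
{"api": "servo_tool", "payload": {
  "targets": [
    [0,0,-2,0],
    [0,0,-5,0],
    [0,0,-9,0],
    [0,0,-9,0]
  ]
}}

```text
time: 6.65
tool_pos: [0.584, 0.3497, 0.1296]
ee_rot: [-3.138, -0.011, 0.16]
wrist_force: [0.3, 0.6, 0.9]
width: 0.0699
finger_force: 0.0
```

```bash
python3 -c "
from h import *
go(.4636,.1619,.12,.19)
im=snapshot('top'); cv2.imwrite('pics/c1.png',cv2.resize(im[90:262,115:495],None,fx=2.1,fy=2.1))"
```

```text
go [-14.89  16.61   0.96  -1.69] t 6.65 pos [0.584  0.3497 0.1296] yaw 0.16 width 0.0699 F [0.3 0.6 0.9]
```

View pics/c1.png

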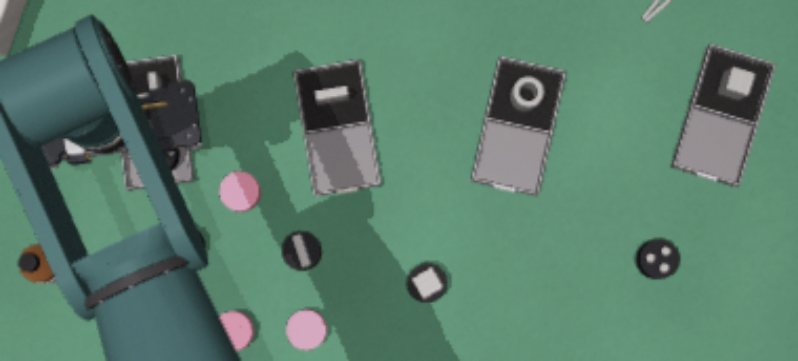

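The L mount is in its tray (partly hidden behind the arm, at 170,158 in the crop). Next is the strip mount.

Emit:
{"api": "servo_tool", "payload": {
  "targets": [
    [-2,2,0,-0.5],
    [-5,5.5,0,-1],
    [-9,10,0,-1.7],
    [-12,13.5,0,-1.7],
    [-14.5,16,0.5,-1.7],
    [-14.9,16.6,1,-1.7],
    [-14.9,16.6,1,-1.7],
    [-14.9,16.6,1,-1.7]
  ],
  "claw": 0
}}

```text
time: 7.7
tool_pos: [0.4612, 0.1613, 0.1123]
ee_rot: [-3.141, 0.0, 0.191]
wrist_force: [-0.9, 0.0, -0.0]
width: 0.0938
finger_force: 0.0
```

```bash
python3 -c "
from h import *
go(.4636,.1619,.029,.19)"
```

```text
go [ 0.25 -0.01  8.33  0.05] t 7.7 pos [0.4612 0.1613 0.1123] yaw 0.191 width 0.0938 F [-0.9  0.  -0. ]
```

Emit:
{"api": "servo_tool", "payload": {
  "targets": [
    [0.2,0,3,0],
    [0.2,0,6,0],
    [0.2,0,7.8,0],
    [0.2,0,8.3,0],
    [0.2,0,8.3,0],
    [0.2,0,8.3,0]
  ]
}}

```text
time: 8.45
tool_pos: [0.4636, 0.1614, 0.0306]
ee_rot: [-3.142, -0.002, 0.19]
wrist_force: [-0.0, -0.3, -0.7]
width: 0.0939
finger_force: 0.0
```

Emit:
{"api": "servo_tool", "payload": {
  "targets": [
    [0,0,0,0],
    [0,0,0,0],
    [0,0,0,0],
    [0,0,0,0],
    [0,0,0,0],
    [0,0,0,0]
  ],
  "claw": 255
}}

```text
time: 9.2
tool_pos: [0.4626, 0.1611, 0.0295]
ee_rot: [-3.141, -0.0, 0.19]
wrist_force: [-0.1, 0.6, 0.5]
width: 0.0493
finger_force: 30.0
```

```bash
python3 -c "
from h import *
go(.5804,.1131,.12,.19)"
```

```text
go [10.66  6.94 -9.05  0.  ] t 9.2 pos [0.4626 0.1611 0.0295] yaw 0.19 width 0.0493 F [-0.1  0.6  0.5]
```

Emit:
{"api": "servo_tool", "payload": {
  "targets": [
    [0,0,-3,0],
    [0,0,-7,0],
    [2,1.3,-9,0],
    [5,3.3,-9,0],
    [8,5.3,-9,0],
    [10,6.5,-9,0],
    [10.7,6.9,-9,0],
    [10.7,6.9,-9,0]
  ]
}}

```text
time: 10.2
tool_pos: [0.5803, 0.1134, 0.1189]
ee_rot: [-3.141, 0.001, 0.19]
wrist_force: [0.3, 0.0, -1.4]
width: 0.0493
finger_force: 30.0
```

```bash
python3 -c "
from h import *
go(.5804,.1131,.0328,.19)"
```

```text
go [ 0.    0.03  8.61 -0.01] t 10.2 pos [0.5803 0.1134 0.1189] yaw 0.19 width 0.0493 F [ 0.3  0.  -1.4]
```

Emit:
{"api": "servo_tool", "payload": {
  "targets": [
    [0,0,3,0],
    [0,0,6,0],
    [0,0,7.5,0],
    [0,0,8.2,0],
    [0,0,8.5,0],
    [0,0,8.7,0],
    [0,0,8.7,0]
  ]
}}

```text
time: 11.08
tool_pos: [0.5812, 0.1134, 0.0332]
ee_rot: [3.141, -0.001, 0.19]
wrist_force: [0.1, 0.3, -0.9]
width: 0.0494
finger_force: 30.0
```

Emit:
{"api": "servo_tool", "payload": {
  "targets": [
    [0,0,0.05,0],
    [0,0,0.05,0],
    [0,0,0.05,0],
    [0,0,0.05,0]
  ],
  "claw": 65
}}

```text
time: 11.58
tool_pos: [0.5808, 0.1134, 0.0321]
ee_rot: [3.141, -0.0, 0.19]
wrist_force: [0.6, -0.4, 0.1]
width: 0.0701
finger_force: 0.0
```

Emit:
{"api": "servo_tool", "payload": {
  "targets": [
    [0,0,-2,0],
    [0,0,-5,0],
    [0,0,-9,0],
    [0,0,-9,0]
  ]
}}

```text
time: 12.08
tool_pos: [0.5834, 0.1137, 0.1265]
ee_rot: [3.141, -0.009, 0.19]
wrist_force: [-0.0, 0.5, -0.5]
width: 0.0702
finger_force: 0.0
```

```bash
python3 -c "
from h import *
go(.4677,.3089,.12,-.198)"
```

```text
go [ -7.67 -21.35   0.65  22.24] t 12.075 pos [0.5834 0.1137 0.1265] yaw 0.19 width 0.0702 F [-0.   0.5 -0.5]
```

Emit:
{"api": "servo_tool", "payload": {
  "targets": [
    [-1,-3,0,4],
    [-2.7,-7.5,0,8],
    [-4.5,-12.5,0,12],
    [-6,-17,0,16],
    [-7.3,-20.3,0,20],
    [-7.7,-21.3,0.5,22.2],
    [-7.7,-21.3,0.6,22.2],
    [-7.7,-21.3,0.6,22.2]
  ],
  "claw": 0
}}

```text
time: 13.08
tool_pos: [0.4648, 0.3074, 0.115]
ee_rot: [3.14, 0.001, -0.197]
wrist_force: [0.2, 0.4, 0.3]
width: 0.0943
finger_force: 0.0
```

```bash
python3 -c "
from h import *
go(.4677,.3089,.029,-.198)"
```

```text
go [ 0.26 -0.21  8.6   0.04] t 13.075 pos [0.4648 0.3074 0.115 ] yaw -0.197 width 0.0943 F [0.2 0.4 0.3]
```

Emit:
{"api": "servo_tool", "payload": {
  "targets": [
    [0.2,-0.2,3,0],
    [0.2,-0.2,6,0],
    [0.2,-0.2,8,0],
    [0.2,-0.2,8.6,0],
    [0.2,-0.2,8.6,0],
    [0.2,-0.2,8.6,0]
  ]
}}

```text
time: 13.82
tool_pos: [0.4682, 0.3098, 0.0313]
ee_rot: [-3.14, -0.002, -0.198]
wrist_force: [0.0, 0.8, 0.6]
width: 0.0939
finger_force: 0.0
```

Emit:
{"api": "servo_tool", "payload": {
  "targets": [
    [0,0,0,0],
    [0,0,0,0],
    [0,0,0,0],
    [0,0,0,0],
    [0,0,0,0],
    [0,0,0,0]
  ],
  "claw": 255
}}

```text
time: 14.58
tool_pos: [0.4672, 0.3097, 0.0299]
ee_rot: [-3.141, 0.0, -0.197]
wrist_force: [0.8, 0.0, 0.3]
width: 0.0489
finger_force: 30.0
```

```bash
python3 -c "
from h import *
go(.5882,-.0995,.12,-.198)"
```

```text
go [19.88 37.75 -9.01  0.04] t 14.575 pos [0.4672 0.3097 0.0299] yaw -0.197 width 0.0489 F [0.8 0.  0.3]
```

Emit:
{"api": "servo_tool", "payload": {
  "targets": [
    [0,0,-3,0],
    [0,0,-7,0],
    [1.5,3,-9,0],
    [4,7.5,-9,0],
    [6.3,12,-9,0],
    [8.7,16.5,-9,0],
    [11,21,-9,0],
    [13.2,25,-9,0]
  ]
}}

```text
time: 15.58
tool_pos: [0.5476, 0.0367, 0.1197]
ee_rot: [3.141, 0.0, -0.198]
wrist_force: [-0.5, -0.4, -1.6]
width: 0.0491
finger_force: 30.0
```

Emit:
{"api": "servo_tool", "payload": {
  "targets": [
    [2.2,4.2,0,0],
    [4.3,8.2,0,0],
    [6,11.4,0,0],
    [6.7,12.7,0,0],
    [6.7,12.7,0,0],
    [6.7,12.7,0,0]
  ]
}}

```text
time: 16.32
tool_pos: [0.5881, -0.0977, 0.1198]
ee_rot: [-3.141, 0.001, -0.196]
wrist_force: [0.5, 0.7, -0.1]
width: 0.0493
finger_force: 30.0
```

```bash
python3 -c "
from h import *
go(.5882,-.0995,.0332,-.198)"
```

```text
go [0.05 0.17 8.66 0.11] t 16.325 pos [ 0.5881 -0.0977  0.1198] yaw -0.196 width 0.0493 F [ 0.5  0.7 -0.1]
```

Emit:
{"api": "servo_tool", "payload": {
  "targets": [
    [0,0.1,3,0],
    [0,0.1,6,0],
    [0,0.1,7.5,0],
    [0,0.1,8.2,0],
    [0,0.1,8.5,0],
    [0,0.1,8.7,0],
    [0,0.1,8.7,0]
  ]
}}

```text
time: 17.2
tool_pos: [0.5887, -0.1003, 0.0337]
ee_rot: [3.141, -0.001, -0.198]
wrist_force: [0.3, -0.4, -0.3]
width: 0.0488
finger_force: 30.0
```

Emit:
{"api": "servo_tool", "payload": {
  "targets": [
    [0,0,0.05,0],
    [0,0,0.05,0],
    [0,0,0.05,0],
    [0,0,0.05,0]
  ],
  "claw": 65
}}

```text
time: 17.7
tool_pos: [0.5883, -0.1001, 0.0326]
ee_rot: [3.141, -0.0, -0.197]
wrist_force: [-1.3, -0.6, 0.1]
width: 0.0699
finger_force: 0.0
```

Emit:
{"api": "servo_tool", "payload": {
  "targets": [
    [0,0,-2,0],
    [0,0,-5,0],
    [0,0,-9,0],
    [0,0,-9,0]
  ]
}}

```text
time: 18.2
tool_pos: [0.5908, -0.1007, 0.127]
ee_rot: [3.141, -0.009, -0.197]
wrist_force: [-0.3, -1.0, 0.6]
width: 0.07
finger_force: 0.0
```

```bash
python3 -c "
from h import *
go(.4282,.0029,.12,-.276)"
```

```text
go [-17.97  -6.98   0.7    4.51] t 18.2 pos [ 0.5908 -0.1007  0.127 ] yaw -0.197 width 0.07 F [-0.3 -1.   0.6]
```

Emit:
{"api": "servo_tool", "payload": {
  "targets": [
    [-3,-1,0,1],
    [-7,-2.7,0,2],
    [-11,-4.3,0,3],
    [-15,-5.8,0,4],
    [-17.5,-6.8,0.5,4.5],
    [-17.8,-7,0.5,4.5],
    [-17.8,-7,0.5,4.5],
    [-17.8,-7,0.5,4.5]
  ],
  "claw": 0
}}

```text
time: 19.2
tool_pos: [0.4282, 0.0029, 0.1174]
ee_rot: [3.141, -0.0, -0.277]
wrist_force: [0.3, 0.0, -0.3]
width: 0.0941
finger_force: 0.0
```

```bash
python3 -c "
from h import *
go(.4282,.0029,.029,-.276)"
```

```text
go [ 0.    0.    8.84 -0.03] t 19.2 pos [0.4282 0.0029 0.1174] yaw -0.277 width 0.0941 F [ 0.3  0.  -0.3]
```

Emit:
{"api": "servo_tool", "payload": {
  "targets": [
    [0,0,3,0],
    [0,0,6,0],
    [0,0,8,0],
    [0,0,8.8,0],
    [0,0,8.8,0],
    [0,0,8.8,0]
  ]
}}

```text
time: 19.95
tool_pos: [0.4285, 0.0032, 0.0305]
ee_rot: [-3.141, -0.002, -0.276]
wrist_force: [0.2, -0.4, -0.4]
width: 0.0938
finger_force: 0.0
```

Emit:
{"api": "servo_tool", "payload": {
  "targets": [
    [0,0,0,0],
    [0,0,0,0],
    [0,0,0,0],
    [0,0,0,0],
    [0,0,0,0],
    [0,0,0,0]
  ],
  "claw": 255
}}

```text
time: 20.7
tool_pos: [0.4274, 0.0036, 0.0295]
ee_rot: [-3.141, -0.0, -0.276]
wrist_force: [0.2, -0.2, 0.6]
width: 0.0491
finger_force: 30.0
```

```bash
python3 -c "
from h import *
go(.6091,-.3523,.12,-.276)"
```

```text
go [27.17 29.29 -9.05  0.  ] t 20.7 pos [0.4274 0.0036 0.0295] yaw -0.276 width 0.0491 F [ 0.2 -0.2  0.6]
```

Emit:
{"api": "servo_tool", "payload": {
  "targets": [
    [0,0,-3,0],
    [0,0,-7,0],
    [2,2.2,-9,0],
    [5,5.4,-9,0],
    [8,8.6,-9,0],
    [11.2,12,-9,0],
    [14.4,15.5,-9,0],
    [17.5,19,-9,0]
  ]
}}

```text
time: 21.7
tool_pos: [0.5443, -0.2284, 0.1188]
ee_rot: [-3.141, 0.001, -0.276]
wrist_force: [-0.1, 0.2, -0.2]
width: 0.0492
finger_force: 30.0
```

Emit:
{"api": "servo_tool", "payload": {
  "targets": [
    [3,3.2,0,0],
    [6,6.4,0,0],
    [8.5,9,0,0],
    [9.7,10.3,0,0],
    [9.7,10.3,0,0],
    [9.7,10.3,0,0]
  ]
}}

```text
time: 22.45
tool_pos: [0.6089, -0.3518, 0.1189]
ee_rot: [-3.141, 0.001, -0.276]
wrist_force: [-0.9, -0.7, -1.8]
width: 0.0491
finger_force: 30.0
```

```bash
python3 -c "
from h import *
go(.6091,-.3523,.0328,-.276)"
```

```text
go [0.03 0.05 8.61 0.03] t 22.45 pos [ 0.6089 -0.3518  0.1189] yaw -0.276 width 0.0491 F [-0.9 -0.7 -1.8]
```

Emit:
{"api": "servo_tool", "payload": {
  "targets": [
    [0,0,3,0],
    [0,0,6,0],
    [0,0,7.5,0],
    [0,0,8.2,0],
    [0,0,8.5,0],
    [0,0,8.7,0],
    [0,0,8.7,0]
  ]
}}

```text
time: 23.32
tool_pos: [0.6097, -0.3529, 0.0333]
ee_rot: [3.141, -0.001, -0.276]
wrist_force: [0.2, 0.3, -0.1]
width: 0.049
finger_force: 30.0
```

Release, lift, then back off to clear the view.

Emit:
{"api": "servo_tool", "payload": {
  "targets": [
    [0,0,0.05,0],
    [0,0,0.05,0],
    [0,0,0.05,0],
    [0,0,0.05,0]
  ],
  "claw": 65
}}

```text
time: 23.82
tool_pos: [0.6093, -0.3526, 0.0321]
ee_rot: [3.141, -0.0, -0.276]
wrist_force: [-0.5, -0.1, 0.2]
width: 0.0698
finger_force: 0.0
```

Emit:
{"api": "servo_tool", "payload": {
  "targets": [
    [0,0,-2,0],
    [0,0,-5,0],
    [0,0,-9,0],
    [0,0,-13,0],
    [-4,2,-15,0],
    [-8,4,-16,0],
    [-12,6,-16,0],
    [-16,8,-16,0]
  ]
}}

```text
time: 24.82
tool_pos: [0.4325, -0.3864, 0.1944]
ee_rot: [3.14, -0.003, -0.276]
wrist_force: [-0.7, 0.2, 0.2]
width: 0.07
finger_force: 0.0
```

Emit:
{"api": "servo_tool", "payload": {
  "targets": [
    [-4,1,0,0],
    [-8,2,0,0],
    [-12,3,0,0],
    [-16,4,0,0],
    [-20,5,0,0],
    [-20,5,0,0],
    [-20,5,0,0]
  ]
}}

```text
time: 25.7
tool_pos: [0.2281, -0.3799, 0.1933]
ee_rot: [3.14, -0.002, -0.276]
wrist_force: [0.4, 0.1, 0.3]
width: 0.0699
finger_force: 0.0
```

```bash
python3 -c "
from h import *
im=snapshot('top'); cv2.imwrite('pics/c2.png',cv2.resize(im[90:262,115:495],None,fx=2.1,fy=2.1))
g=im.astype(int)
for n,o,w in (('angle',(.5815,.3488),.16),('flat',(.5804,.1131),.19),('tube',(.5882,-.0995),-.198),('square',(.6091,-.3523),-.276)):
    m=camera_model('top');T=m['camera_from_world']
    c=T[:3,:3]@[*o,.015]+T[:3,3]; u=m['camera_matrix']@[c[0],-c[1],-c[2]]; u=(u/u[2])[:2].round().astype(int)
    y,x=u[1]-12,u[0]-12; s=im[y:y+25,x:x+25]
    blk=(s.max(2)<75).astype(np.uint8); k,l,st,ce=cv2.connectedComponentsWithStats(blk)
    i=1+st[1:,4].argmax(); r=cv2.minEnclosingCircle(cv2.findContours((l==i).astype(np.uint8),0,2)[0][0])
    p=cast(np.array(r[0])+[x,y],.0155)[:2]-o; cc,ss=np.cos(w),np.sin(w)
    print(n,'in tray',(cc*p[0]+ss*p[1]).round(4),(-ss*p[0]+cc*p[1]).round(4),'r px',round(r[1],1))
"
```

```text
angle in tray -0.0024 -0.0043 r px 9.8
flat in tray 0.0019 -0.0041 r px 9.6
tube in tray 0.0007 -0.0041 r px 10.0
square in tray 0.0003 -0.0038 r px 10.6
```

View pics/c2.png

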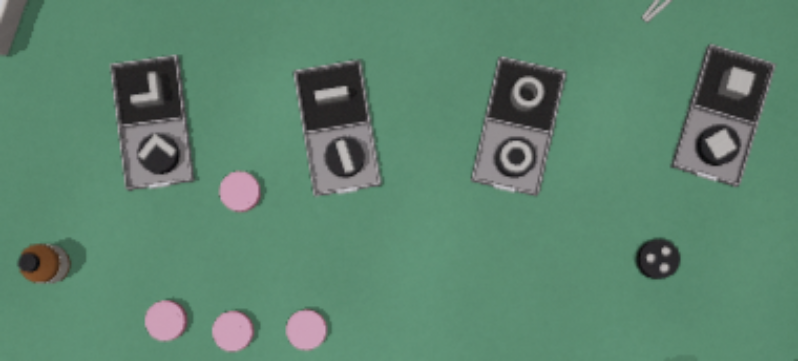

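All four mounts sit face up in the empty compartments of the matching trays, at crop pixels (157,153), (344,156), (516,156) and (718,145). The bottle and the three-wire mount haven't moved, so I'm handing in.

```bash
python3 -c "
from bench import *
print(close_job())"
```

```text
the job is handed in; nothing more can be done
None
```

All four mounts were set down face up in their matching trays, each within about 5 mm of the compartment centre in the last picture, and the job was handed in at about 26 s; no verdict was returned.

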